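# Hang a box frame on the two-hook stand

### The arm

A 6-joint arm with a two-finger parallel gripper is mounted at the origin on the work surface; the furniture and walls round the work are solid. World frame = base frame: x ahead of the robot, y to its left, z up, the work surface at z = 0. Lengths are in mm, angles in rad, forces in N, time in s.
With the tool pointing down it reaches from about 400 to 925 mm from the base axis. Payload 12.5 kg.
Tool frame: the origin (TCP) lies between the finger pads; the fingertips stand 25 mm ahead of it and the grasp point (between the pads) lies 6 mm ahead of it; z points along the fingers, y is the line along which they close (so a half turn about z gives the same grasp; the last joint's range is limited). The gripper opens to 95 mm and grips with 3 to 60 N. Pads are 20 mm wide; open, the fingers measure 119 mm over their backs; the gripper's body (75 mm by 180 mm) begins 59 mm behind the grasp point.
Start: joints at [-1.364, 0.491, 1.559, -0, 1.092, -0.106], TCP at [192.35, -594.683, 219.161] pointing down, gripper open.
Joint ranges: [-3.1, 3.1], [-0.84, 2.19], [0.05, 2.79], [-1.13, 4.28], [0.06, 2.93], [-2.69, 2.69]. Speed limits (rad/s): [2.22, 2.22, 2.79, 3.14, 3.14, 3.14].

### API

Orientations are given as [roll, pitch, yaw] about the fixed x, y, z axes, in that order (R = Rz(yaw) Ry(pitch) Rx(roll)).
In Python, from cell import state, read_camera, job_done, cut_out gives the robot as it stands. The module is installed in compiled form; this text tells all that it offers.
- The arm moves only by the tool jog_arm, never from a script. Its argument "motion" is a list of rows, each a list of 2 entries, a list of its own where there are three numbers: the shift along the tool's x, y, z in mm, then the turn about the tool's z in rad. A call has 1 to 5 rows; each row is the pose to reach, as a shift and turn from the pose commanded when the call began, along the tool's axes at that moment; what a row does not reach only later rows make up. A row lasts 1/10 s, in which the tool goes at most 50 mm and 8.59 degrees, less where a joint would pass 70% of its speed; a pose out of reach is approached as far as the arm can. A call with a gripper value outside its range is refused whole. "grip" is the closure, from 0 (fully open) to 1 (shut), set as the call begins (left out, the last holds). The fingers move at their own pace and stop on an object; the grip force is fixed at half the most. Time passes only in rows, so rows that repeat a pose let the fingers close. It gives the time, the measured TCP pose, the force, the opening and the grip force at its end, in the units of the state.
- state(): the state, without advancing time (a new reading comes with each control period).
- read_camera(name): name is "scene" or "side" or "wrist"; returns a dict with "img" (384x512x3 uint8, blue, green, red), "vertical_fov" (degrees; the focal length in pixels is half the picture's height over the tangent of half this angle, whatever the lens; pixels are square), "cx", "cy" (the principal point, pixels), "extrinsics" (4x4, takes a point from camera to world coordinates). Camera axes: x right, y up, looking along -z (the intrinsics and any distortion apply to the point x, -y, -z); pixel columns grow to the right and rows downward; lengths in mm; the calibration is good to about 2 mm. A picture is of the moment at which its call begins. There is no depth.
- job_done(): hands the job in; it is judged then, once.
Trained networks look in a picture, given as the dict that the camera call returned (one of the last four; its "shot" number tells which), for a name from the list of things; names that differ only in an ending like _2 or _b are one class to them, and where a whole thing is asked for, a point or a joint stands for the part that bears it (a point fixed in the world has none). Each returns a list of dicts, best first, with "p" (0 to 1); they miss things now and then, are a little off and sometimes report something else, mostly with a low value. They report only what shows in the picture. A call takes as long as a camera call.
- cut_out(name, picture): "region" (384x512 bool, what is visible of it) and "box" ([left, top, right, bottom] in pixels, round what is visible of it).
The state is a dict: "t": time; "joints": joint angles; "qvel": joint speeds; "tau": joint torques, N m; "eef_pos": TCP position; "tcp_rot": TCP orientation; "ft_force": force on the tool from outside, world axes, zero at the start; "moment": the same for the moment, N m; "opening": opening from 0.0 (shut) to 1.0 (fully open); "grip_force": force on a finger pad.
Only numpy, scipy, OpenCV 4.12 (cv2) and the standard library are available. Lean on these libraries where they do the work, as an engineer would, in place of code of your own. Each camera call takes 0.05 s, during which the arm holds its last target. There are 200 camera calls.

### The job

Draw the light wooden box frame out of the slotted rack by its projecting end, stand it upright on the bench clear of the rack and let go of it. Then take it again by the middle of its top board and hang it over both hooks of the stand, so that the top board rests level in both hooks before you let go. Leave the dark frame in the rack and the other things where they are.

Things in the scene. Friction and masses are not known exactly. Their poses are not given: they have to be found in the camera images.
- light_frame: Loose empty box frame of light wood, open right through: 200 mm wide (its y), 30 mm deep (its x), 110 mm high (its z), boards 12 mm thick all round, opening 176 x 86 mm; about 0.35 kg. Origin: centre of its underside; z up. Front and back are alike. It starts standing upright on the table in one of the two slots of the rack, its width along the slot, with about 47 to 63 mm of one end projecting from the mouth; inside the slot the walls leave no room for fingers.
- frame_top_under (a point): Point on the light frame: middle of the underside of its top board, 98 mm above the frame's origin (12 mm below its top face); axes as the frame's.
- dark_frame: Loose box frame of dark wood, same size and origin as the light one, in the other slot of the rack; stays there.
- frame_rack: Fixed grey-painted rack for frames with two slots, open in front and above. Origin: middle of its mouth, at table height; its -x points out of the mouth. Slots run along x, 160 mm deep, clear width 42 mm, centre lines at y = +50 and -50 mm; walls 10 mm thick and 120 mm high. The slots have no floor: the frames stand on the table (z = 0).
- hook_stand: Fixed stand: wooden foot plate 160 x 220 x 14 mm (x from -100 to +60 mm), on it two dark steel posts of 16 mm diameter at x = 0, y = +70 and -70 mm, 190 mm high, joined by a thin bar along y at z = 75 mm. Origin on the table midway between the posts; its -x is the side to which the hooks point.
- hook_left: Fixed brass J hook on the post at y = +70 mm of the stand: level arm of 8 mm diameter to -x, its upper side 170 mm above the table, ending in a tip that rises 18 mm above the arm. 46 mm clear between post and tip. Origin: on the post's axis at the height of the arm's upper side.
- hook_right: The same hook on the post at y = -70 mm of the stand.
- hang_mid (a point): Point on the stand midway between the two hooks, at the height of the arms' upper side (170 mm) and halfway between posts and tips (31 mm to -x of the posts' axes); axes as the stand's. A hung frame's frame_top_under comes here, its width along the stand's y.
- masking_tape: Loose roll of masking tape lying flat, 100 mm diameter, 36 mm high; origin: centre of its underside. Leave alone.
- gilt_sample: Loose gold L-shaped moulding corner sample, 62 x 62 x 18 mm; origin: centre of its underside. Leave alone.
- wood_block: Loose softwood block 42 x 75 x 30 mm; origin: centre of its underside. Leave alone.
- polish_pad: Loose purple polishing pad 69 x 120 x 36 mm; origin: centre of its underside. Leave alone.

How it is judged (in metres and radians):
On the way, in this order (a step that is already met when the one before it is completed fails the run):
1. the light frame stands upright on the table, clear of the rack, let go ((x of light_frame in the frame of frame_rack below -0.102 m or y of light_frame in the frame of frame_rack below -0.2 m or y of light_frame in the frame of frame_rack above 0.2 m) and height (world z) of light_frame below 0.008 m and angle between light_frame's own z axis and vertical below 0.1 rad and linear speed of light_frame below 0.02 m/s and contact force between the fingers and light_frame below 0.1 N), for 0.1 s.
2. its top board rests level in both hooks (within 6 mm) while it is still held by its middle (within 45 mm) (z of frame_top_under in the frame of hang_mid between -0.006 and 0.006 m and x of frame_top_under in the frame of hang_mid between -0.014 and 0.014 m and y of frame_top_under in the frame of hang_mid between -0.018 and 0.018 m and angle between light_frame's own y axis and vertical between 1.5 and 1.64 rad and y of the grasp point in the frame of light_frame between -0.045 and 0.045 m and contact force between the fingers and light_frame above 0.5 N), for 0.1 s.
At the end, for the whole second after the job is handed in: The light frame hangs at rest and released, its top board bearing on both hooks between posts and tips: frame_top_under within 5 mm in height, 14 mm in x and 18 mm in y of hang_mid, its width along the stand's y within 0.2 rad, upright within 0.12 rad (z of frame_top_under in the frame of hang_mid between -0.005 and 0.005 m and x of frame_top_under in the frame of hang_mid between -0.014 and 0.014 m and y of frame_top_under in the frame of hang_mid between -0.018 and 0.018 m and angle between the y axis of light_frame and the y axis of hook_stand, either way round below 0.2 rad and angle between light_frame's own z axis and vertical below 0.12 rad and contact force between light_frame and hook_left above 0.2 N and contact force between light_frame and hook_right above 0.2 N and linear speed of light_frame below 0.02 m/s); the robot touches nothing.
It fails at once if the dark frame is moved more than 40 mm (distance of dark_frame from where it was at the start of the episode above 0.04 m).
It fails at once if a bystander is moved more than 40 mm (distance of any of masking_tape, gilt_sample, wood_block, polish_pad from where it was at the start of the episode above 0.04 m).
It also fails if it takes over 51 s, if anything falls off the work surface, if the arm or the gripper's body presses on something with over 40 N, if the wrist force passes 120 N, or if a joint passes its speed limit or range.

## Working session

There is one attempt and no reset: what is moved stays moved. The work goes in short steps, Python scripts to look and compute and a tool call to move; the robot and the scene stay as the last step left them, time stands still between calls to the robot, and variables do not carry over. Pictures are saved under pics/ and viewed, at most 10 in all, crops included, and the job is handed in when it is done.

Besides the shell and the picture viewer there is one more tool, called after "Emit:" as name(argument=value, ...) on one line, values as JSON. jog_arm: Moves the arm, as the interface text tells. Its arguments: {"type":"object","properties":{"motion":{"type":"array"},"grip":{"type":"number"}},"required":["motion"]}

```bash
mkdir -p pics; cat > h.py <<'E'
import numpy as np, cv2
from cell import *
def ray(p,u,v):
    f=p["img"].shape[0]/2/np.tan(np.radians(p["vertical_fov"]/2)); E=np.array(p["extrinsics"])
    d=E[:3,:3]@np.array([(u-p["cx"])/f,-(v-p["cy"])/f,-1]); return E[:3,3],d
def onz(p,u,v,z):
    o,d=ray(p,u,v); return o+d*(z-o[2])/d[2]
def proj(p,X):
    f=p["img"].shape[0]/2/np.tan(np.radians(p["vertical_fov"]/2)); E=np.array(p["extrinsics"])
    c=E[:3,:3].T@(np.asarray(X,float)-E[:3,3]); return np.array([p["cx"]-f*c[0]/c[2],p["cy"]+f*c[1]/c[2]])
E
python3 - <<'E'
from h import *
np.set_printoptions(suppress=True,precision=1)
s=state();print({k:s[k] for k in("t","eef_pos","tcp_rot","ft_force")})
for n in("scene","side","wrist"):
    p=read_camera(n);cv2.imwrite(f"pics/{n}0.png",p["img"]);print(n,p["vertical_fov"],p["cx"],p["cy"],p.keys());print(np.array(p["extrinsics"]))
    for o in("light_frame","dark_frame","frame_rack","hook_stand","hook_left","masking_tape","gilt_sample","wood_block","polish_pad"):
        r=cut_out(o,p);print(o,[(round(x["p"],2),[int(b) for b in x["box"]]) for x in r[:2]])
E
```

```text
{'t': 0.0, 'eef_pos': array([ 192.3, -594.4,  218.6]), 'tcp_rot': array([-3.1, -0. ,  0.3]), 'ft_force': array([-0.4,  0.4,  0.5])}
scene 48.92219547718281 250.5708655139968 197.58861453035107 dict_keys(['img', 'vertical_fov', 'cx', 'cy', 'extrinsics', 'shot'])
[[  -0.7    0.4   -0.6 -427.1]
 [  -0.7   -0.3    0.6  916.5]
 [   0.     0.9    0.5  799.9]
 [   0.     0.     0.     1. ]]
light_frame [(0.61, [145, 197, 179, 243])]
dark_frame [(0.57, [170, 188, 203, 234])]
frame_rack [(0.79, [129, 178, 198, 240]), (0.35, [146, 258, 176, 275])]
hook_stand [(0.7, [260, 151, 306, 213]), (0.59, [132, 180, 199, 237])]
hook_left []
masking_tape [(0.74, [210, 184, 241, 201])]
gilt_sample [(0.59, [266, 227, 282, 238])]
wood_block [(0.77, [145, 257, 174, 276])]
polish_pad [(0.64, [211, 187, 240, 200]), (0.48, [262, 156, 309, 211])]
side 47.59828387391773 259.447708294051 195.30117203091035 dict_keys(['img', 'vertical_fov', 'cx', 'cy', 'extrinsics', 'shot'])
[[    1.      0.1    -0.1   358.8]
 [   -0.1     0.5    -0.8 -1255.5]
 [    0.      0.8     0.5   948.7]
 [    0.      0.      0.      1. ]]
light_frame [(0.58, [265, 156, 311, 185])]
dark_frame [(0.83, [269, 167, 317, 201])]
frame_rack [(0.89, [279, 155, 329, 200])]
hook_stand [(0.7, [267, 172, 318, 200]), (0.63, [245, 216, 307, 303])]
hook_left []
masking_tape [(0.8, [192, 272, 230, 303])]
gilt_sample [(0.76, [210, 219, 233, 235])]
wood_block [(0.76, [238, 166, 252, 177]), (0.34, [311, 214, 333, 240])]
polish_pad [(0.78, [310, 213, 332, 242])]
wrist 71.3184148358692 250.94650625535024 192.80383335662341 dict_keys(['img', 'vertical_fov', 'cx', 'cy', 'extrinsics', 'shot'])
[[   0.3    0.9    0.2  262.4]
 [  -1.     0.3    0.1 -572.9]
 [   0.    -0.3    1.   385. ]
 [   0.     0.     0.     1. ]]
light_frame []
dark_frame []
frame_rack []
hook_stand []
hook_left []
masking_tape [(0.57, [10, 0, 109, 37])]
gilt_sample []
wood_block []
polish_pad []
```

```bash
python3 - <<'E'
import cv2,numpy as np
a=cv2.imread("pics/scene0.png")[140:300,120:320];b=cv2.imread("pics/side0.png")[145:310,180:350]
cv2.imwrite("pics/a.png",cv2.resize(a,None,fx=4,fy=3.6*4/3.6,interpolation=cv2.INTER_CUBIC)[:600])
cv2.imwrite("pics/b.png",cv2.resize(b,None,fx=3.6,fy=3.6,interpolation=cv2.INTER_CUBIC))
E
```

```text
(no output)
```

View pics/a.png

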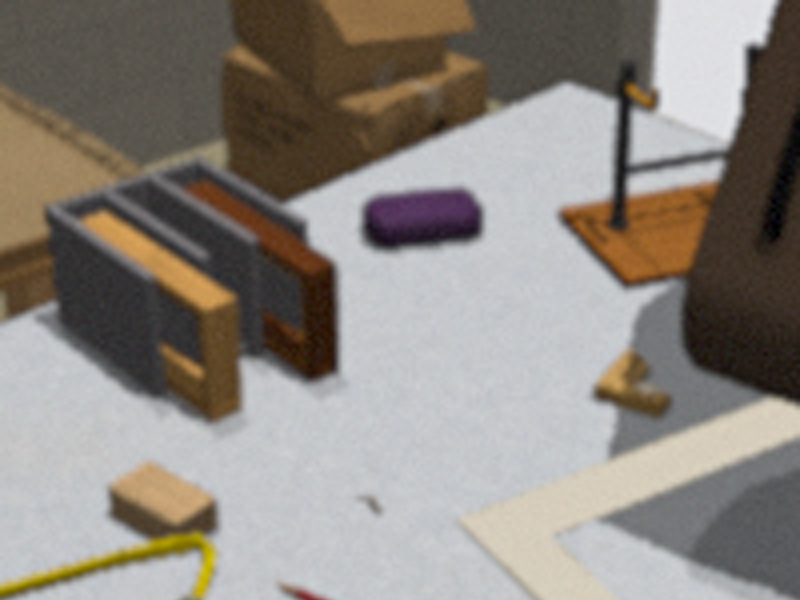

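View pics/b.png

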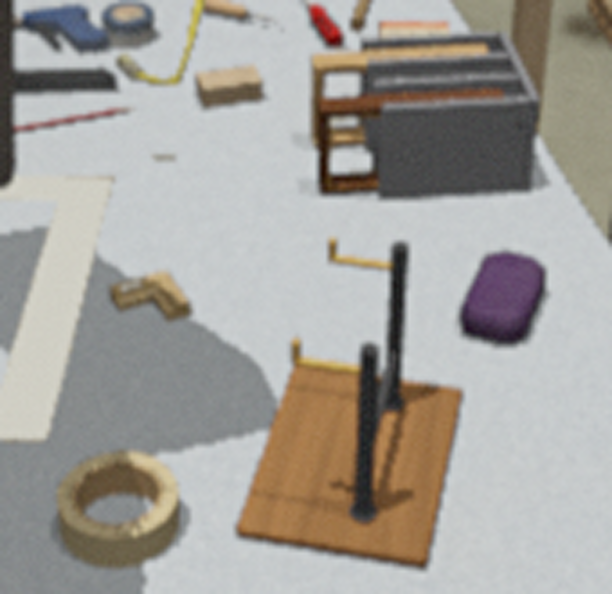

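The scene and side pictures show the light frame in the left slot (its end at about (178,230) in scene, (268,170) in side). The dark frame is beside it at +x-right, and the hook stand is at about (275,250) in side with its hooks to the left, towards -x.

```bash
python3 - <<'E'
from h import *
np.set_printoptions(suppress=True,precision=1)
a=read_camera("scene");b=read_camera("side")
A=lambda x,y,z:onz(a,120+x/4-.4,140+y/4-.4,z)
B=lambda x,y,z:onz(b,180+x/3.6-.4,145+y/3.6-.4,z)
for n,f,x,y,z in [("LF front top L",A,203,302,110),("R",A,238,293,110),("LF bot L",A,213,418,0),("bot R",A,240,408,0),("LF back top",A,90,215,110),("b LF top end near",B,315,68,110),("b LF top end far",B,313,56,110),("LF bot near",B,318,148,0),
 ("rack near top front",B,377,103,120),("rack near bot front",B,380,195,0),("rack near bot back",B,530,187,0),("rack near top back",B,537,97,120),("rack far top front",B,362,42,120),
 ("scene rack L front top",A,158,280,120),("L front bot",A,163,395,0),("L back top",A,52,208,120),("R wall front top",A,305,222,120),
 ("post L top",B,400,245,190),("post R top",B,370,348,190),("tip L",B,333,241,188),("tip R",B,296,343,188),
 ("foot1",B,240,533,14),("foot2",B,425,565,0),("foot3",B,460,392,14),("foot4",B,300,365,14),("A post L top",A,627,68,190),("A post L bot",A,618,225,14),("A foot",A,562,213,14),("A foot",A,630,280,14),("dark end near",B,322,105,110)]: print(n,f(x,y,z))
for n,p in(("scene",a),("side",b)):
  for o in("masking_tape","gilt_sample","wood_block","polish_pad"):
    for r in cut_out(o,p)[:1]:
        v,u=np.nonzero(r["region"]);print(n,o,onz(p,u.mean(),v.mean(),15))
print(state()["t"])
E
```

```text
LF front top L [587.1 285.8 110. ]
R [580.8 256.4 110. ]
LF bot L [583.9 286.2   0. ]
bot R [581.4 260.9   0. ]
LF back top [777.6 275.3 110. ]
b LF top end near [578.9 259.7 110. ]
b LF top end far [580.4 287.8 110. ]
LF bot near [585.1 268.2   0. ]
rack near top front [630.9 158.2 120. ]
rack near bot front [639.4 162.7   0. ]
rack near bot back [807.7 159.6  -0. ]
rack near top back [802.4 151.4 120. ]
rack far top front [637.3 296.1 120. ]
scene rack L front top [625.3 302.4 120. ]
L front bot [640.3 298.4   0. ]
L back top [792.9 302.5 120. ]
R wall front top [629.6 152.  120. ]
post L top [ 586.8 -198.6  190. ]
post R top [ 539.1 -330.9  190. ]
tip L [ 532.2 -183.6  188. ]
tip R [ 483.9 -315.8  188. ]
foot1 [ 436.1 -340.    14. ]
foot2 [ 582.6 -379.1    0. ]
foot3 [ 651.9 -188.5   14. ]
foot4 [ 512.1 -133.6   14. ]
A post L top [ 576.  -190.1  190. ]
A post L bot [ 585.7 -201.2   14. ]
A foot [ 641.2 -176.8   14. ]
A foot [ 500.4 -128.6   14. ]
dark end near [575.1 177.7 110. ]
scene masking_tape [701.5 229.8  15. ]
scene gilt_sample [371.6   6.6  15. ]
scene wood_block [498.1 392.1  15. ]
scene polish_pad [725.3 -60.1  15. ]
side masking_tape [ 338.5 -304.    15. ]
side gilt_sample [380.7 -11.   15. ]
side wood_block [572.6  33.9  15. ]
side polish_pad [724.  -58.5  15. ]
2.0
```

```bash
cat >> h.py <<'E'
def go(x,y,z,yaw):
    s=state();r=np.array(s["tcp_rot"]);from scipy.spatial.transform import Rotation as R
    M=R.from_euler("xyz",r).as_matrix();d=M.T@(np.array([x,y,z])-s["eef_pos"])
    cy=np.arctan2(M[1,0],M[0,0]);t=-(yaw-cy);print("t %.2f pos %s rot %s  shift %s turn %.3f"%(s["t"],np.round(s["eef_pos"],1),np.round(r,3),np.round(d,1),(t+np.pi)%(2*np.pi)-np.pi))
E
python3 -c "
from h import *
go(540,272,330,0)"
```

```text
t 2.00 pos [ 192.4 -594.7  219.2] rot [3.141 0.    0.313]  shift [ 597.5 -717.6 -110.9] turn 0.313
```

Emit:
jog_arm(motion=[[[150, -180, -60], 0], [[150, -180, -60], 0], [[150, -180, -60], 0], [[150, -180, -60], 0], [[150, -180, -60], 0]])

```text
t: 2.5
eef_pos: [280.1, -375.1, 279.9]
tcp_rot: [3.141, -0.0, 0.313]
ft_force: [1.6, 0.1, -0.3]
opening: 0.998
grip_force: 0.0
```

Emit:
jog_arm(motion=[[[150, -180, -30], 0], [[150, -180, -30], 0], [[150, -180, -30], 0], [[150, -180, -30], 0], [[150, -180, -30], 0]])

```text
t: 3.0
eef_pos: [367.4, -157.4, 309.8]
tcp_rot: [3.141, -0.001, 0.314]
ft_force: [-0.0, -0.8, -0.4]
opening: 0.997
grip_force: 0.0
```

Emit:
jog_arm(motion=[[[150, -180, -10], 0.1], [[150, -180, -10], 0.2], [[150, -180, -10], 0.3], [[150, -180, -10], 0.3], [[150, -180, -10], 0.3]])

```text
t: 3.5
eef_pos: [454.8, 60.2, 319.5]
tcp_rot: [-3.142, -0.001, 0.014]
ft_force: [-0.4, -1.2, 0.3]
opening: 0.999
grip_force: 0.0
```

```bash
python3 -c "
from h import *
go(520,272,330,0)"
```

```text
t 3.50 pos [454.8  60.2 319.5] rot [-3.142e+00 -1.000e-03  1.400e-02]  shift [  68.1 -210.9  -10.5] turn 0.014
```

Emit:
jog_arm(motion=[[[68, -211, -10], 0.014], [[68, -211, -10], 0.014], [[68, -211, -10], 0.014], [[68, -211, -10], 0.014], [[68, -211, -10], 0.014]])

```text
t: 4.0
eef_pos: [520.0, 273.0, 328.8]
tcp_rot: [-3.141, -0.0, 0.001]
ft_force: [-0.1, 0.3, -0.2]
opening: 1.0
grip_force: 0.0
```

```bash
python3 - <<'E'
from h import *
p=read_camera("wrist");im=p["img"].copy();np.set_printoptions(suppress=True,precision=1);print(p["extrinsics"])
for o in("light_frame","dark_frame","frame_rack"):
    for r in cut_out(o,p)[:2]:print(o,r["p"],r["box"])
cv2.imwrite("pics/w1.png",cv2.resize(im,(800,600)))
E
```

```text
[[  0.    1.    0.3 593.6]
 [ -1.    0.    0.  272.4]
 [  0.   -0.3   1.  494.7]
 [  0.    0.    0.    1. ]]
light_frame 0.86 [234.3, 0.2, 262.4, 134.1]
dark_frame 0.74 [295.5, 0.0, 337.9, 138.4]
frame_rack 0.91 [224.9, 0.0, 356.6, 96.8]
```

View pics/w1.png

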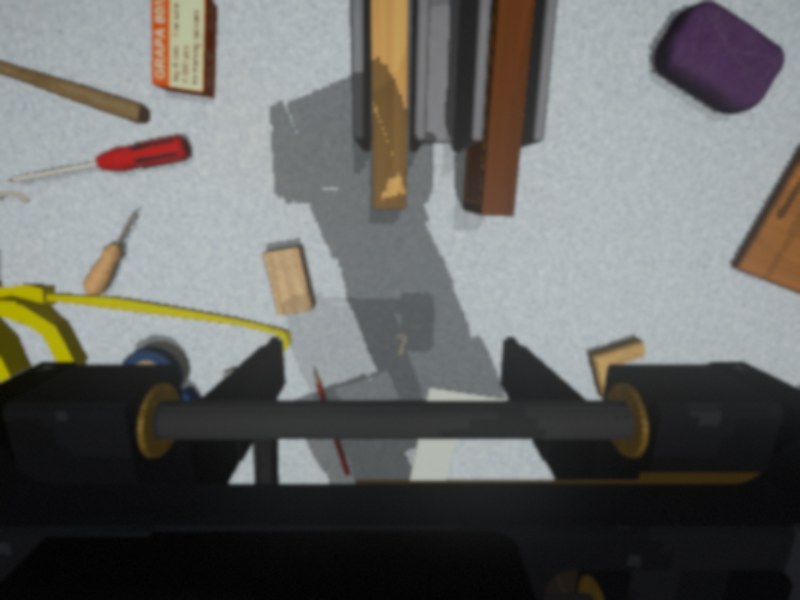

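The wrist view shows the light frame's front end at about (239–260, 133), the dark one beside it at (298–329, 137), and the wood block at (185, 179).

```bash
python3 - <<'E'
from h import *
np.set_printoptions(suppress=True,precision=1)
p=read_camera("wrist")
W=lambda x,y,z:onz(p,x*.64,y*.64,z)
for n,x,y,z in[("LFtop l",374,207,110),("LFtop r",407,207,110),("LF top far l",371,20,110),("r",409,20,110),("rackL",357,140,120),("rackL in",368,140,120),("rackR",545,143,120),("wb",301,313,30),("wb",314,305,30),("wb",264,255,30),("wb",300,245,30),("dark",480,213,110),("dark",513,214,110)]:print(n,W(x,y,z))
g=cv2.cvtColor(p["img"],cv2.COLOR_BGR2HSV)
for v in(20,50,80,100,120):print(v,[tuple(g[v,u]) for u in (232,236,238,240,242,250,258,260,262,264)][::3])
E=np.array(p["extrinsics"]);print(np.degrees(np.arctan2(E[0,2],E[2,2])))
go(592,272,91,0)
E
```

```text
LFtop l [576.8 284.4 110. ]
LFtop r [576.8 254.7 110. ]
LF top far l [724.  285.1 110. ]
r [724.  254.5 110. ]
rackL [632.2 297.6 120. ]
rackL in [632.2 288.4 120. ]
rackR [629.8 139.4 120. ]
wb [453.4 373.6  30. ]
wb [463.1 358.1  30. ]
wb [521.1 411.1  30. ]
wb [532.2 370.2  30. ]
dark [571.5 188.9 110. ]
dark [570.6 159.  110. ]
20 [(np.uint8(13), np.uint8(36), np.uint8(49)), (np.uint8(18), np.uint8(141), np.uint8(185)), (np.uint8(16), np.uint8(62), np.uint8(103)), (np.uint8(0), np.uint8(0), np.uint8(93))]
50 [(np.uint8(30), np.uint8(11), np.uint8(45)), (np.uint8(17), np.uint8(135), np.uint8(117)), (np.uint8(17), np.uint8(46), np.uint8(99)), (np.uint8(135), np.uint8(5), np.uint8(106))]
80 [(np.uint8(30), np.uint8(6), np.uint8(46)), (np.uint8(17), np.uint8(131), np.uint8(113)), (np.uint8(16), np.uint8(33), np.uint8(84)), (np.uint8(120), np.uint8(5), np.uint8(103))]
100 [(np.uint8(98), np.uint8(11), np.uint8(95)), (np.uint8(18), np.uint8(127), np.uint8(116)), (np.uint8(23), np.uint8(11), np.uint8(91)), (np.uint8(96), np.uint8(11), np.uint8(114))]
120 [(np.uint8(96), np.uint8(11), np.uint8(114)), (np.uint8(17), np.uint8(128), np.uint8(118)), (np.uint8(15), np.uint8(21), np.uint8(120)), (np.uint8(96), np.uint8(11), np.uint8(114))]
15.127321877140897
t 4.25 pos [519.3 268.7 329. ] rot [ 3.1  0.  -0. ]  shift [ 72.8  -3.5 237.9] turn -0.001
```

Emit:
jog_arm(motion=[[[50, -3, 50], 0], [[70, -3, 90], 0], [[70, -3, 100], 0], [[70, -3, 100], 0], [[70, -3, 100], 0]])

```text
t: 4.75
eef_pos: [589.6, 271.4, 230.1]
tcp_rot: [3.142, -0.0, -0.002]
ft_force: [0.5, 0.8, -0.4]
opening: 1.001
grip_force: 0.0
```

```bash
python3 - <<'E'
from h import *
np.set_printoptions(suppress=True,precision=1)
p=read_camera("wrist");print(p["extrinsics"])
r=cut_out("light_frame",p)[0];m=r["region"];print(r["p"],r["box"])
cv2.imwrite("pics/w2.png",cv2.resize(p["img"],(800,600)))
for v in range(int(r["box"][1])+5,int(r["box"][3]),15):
    u=np.nonzero(m[v])[0];
    if len(u):print(v,u.min(),u.max(),onz(p,u.min(),v,110),onz(p,u.max()+1,v,110))
go(592,272,91,0)
E
```

```text
[[ -0.    1.    0.3 663.2]
 [ -1.   -0.    0.  270.6]
 [  0.   -0.3   1.  396. ]
 [  0.    0.    0.    1. ]]
0.79 [226.0, 1.2, 262.1, 201.8]
6 230 262 [766.5 289.6 110. ] [766.4 258.8 110. ]
21 229 261 [754.1 290.8 110. ] [754.1 259.7 110. ]
36 229 261 [741.5 291.1 110. ] [741.4 259.6 110. ]
51 229 260 [728.5 291.4 110. ] [728.4 260.4 110. ]
66 231 260 [715.1 289.8 110. ] [715.1 260.3 110. ]
81 231 260 [701.4 290.  110. ] [701.4 260.2 110. ]
96 230 260 [687.3 291.4 110. ] [687.3 260.1 110. ]
111 231 260 [672.9 290.7 110. ] [672.8 260.  110. ]
126 232 261 [658.  289.9 110. ] [657.9 258.8 110. ]
141 231 260 [642.7 291.3 110. ] [642.6 259.7 110. ]
156 232 260 [626.9 290.6 110. ] [626.8 259.6 110. ]
171 233 260 [610.7 289.8 110. ] [610.6 259.5 110. ]
186 233 260 [594.  290.2 110. ] [593.9 259.4 110. ]
t 4.85 pos [589.7 272.1 231.4] rot [-3.1 -0.  -0. ]  shift [  1.9   0.2 140.4] turn -0.002
```

View pics/w2.png

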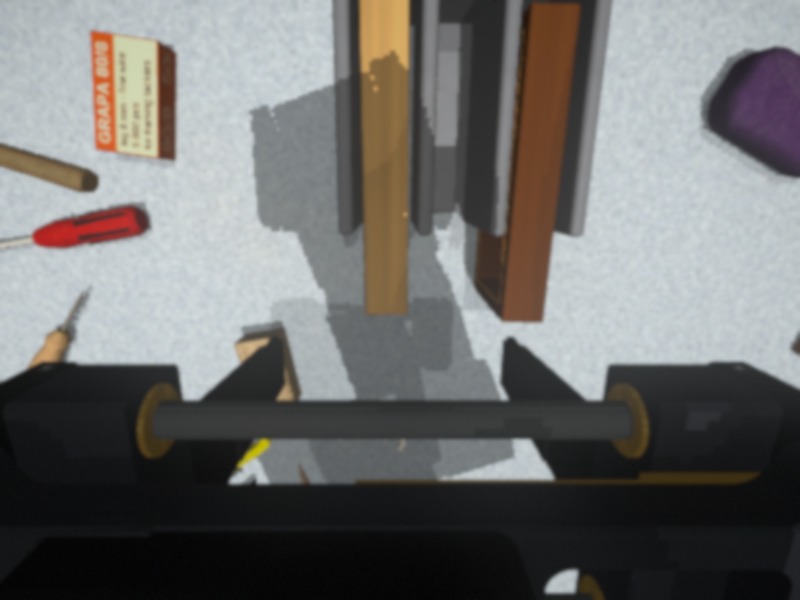

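The light frame's end is at (234–261, 200), so its centre line lies at y≈275 and its end at x≈578. I'm going down to grasp it.

Emit:
jog_arm(motion=[[[1, -3, 50], 0], [[1, -3, 95], 0], [[1, -3, 125], 0], [[1, -3, 140], 0], [[1, -3, 140], 0]])

```text
t: 5.35
eef_pos: [590.3, 275.3, 88.9]
tcp_rot: [3.141, 0.001, -0.001]
ft_force: [-0.5, -0.2, 0.5]
opening: 0.998
grip_force: 0.0
```

Emit:
jog_arm(motion=[[[0, 0, 0], 0], [[0, 0, 0], 0], [[0, 0, 0], 0], [[0, 0, 0], 0], [[0, 0, 0], 0]], grip=1)

```text
t: 5.85
eef_pos: [590.8, 275.4, 89.6]
tcp_rot: [-3.141, -0.001, -0.001]
ft_force: [-0.1, -0.1, -0.2]
opening: 0.639
grip_force: 0.0
```

Emit:
jog_arm(motion=[[[0, 0, 0], 0], [[0, 0, 0], 0], [[0, 0, 0], 0]])

```text
t: 6.15
eef_pos: [590.6, 275.3, 89.1]
tcp_rot: [3.141, 0.0, -0.001]
ft_force: [-0.2, -0.1, 0.3]
opening: 0.385
grip_force: 0.0
```

Emit:
jog_arm(motion=[[[0, 0, 0], 0], [[0, 0, 0], 0], [[0, 0, 0], 0]])

```text
t: 6.45
eef_pos: [590.6, 275.4, 89.0]
tcp_rot: [3.141, 0.0, -0.001]
ft_force: [0.7, 0.2, -0.0]
opening: 0.308
grip_force: 30.0
```

Emit:
jog_arm(motion=[[[-5, 0, -1], 0], [[-15, 0, -1], 0], [[-30, 0, -1], 0], [[-45, 0, -1], 0], [[-60, 0, -1], 0]])

```text
t: 6.95
eef_pos: [528.9, 275.3, 89.8]
tcp_rot: [3.141, 0.001, -0.001]
ft_force: [0.5, -0.0, -3.0]
opening: 0.315
grip_force: 30.0
```

Emit:
jog_arm(motion=[[[-20, 0, 0], 0], [[-45, 0, 0], 0], [[-75, 0, 0], 0], [[-105, 0, 0], 0], [[-130, 0, 0], 0]])

```text
t: 7.45
eef_pos: [398.0, 275.1, 90.0]
tcp_rot: [3.141, 0.001, -0.001]
ft_force: [0.5, 0.4, -3.5]
opening: 0.31
grip_force: 30.0
```

Emit:
jog_arm(motion=[[[-4, 0, 0.5], 0], [[-4, 0, 1], 0], [[-4, 0, 1], 0]])

```text
t: 7.75
eef_pos: [397.1, 275.7, 89.2]
tcp_rot: [-3.141, -0.001, -0.001]
ft_force: [-0.5, 0.9, -2.9]
opening: 0.315
grip_force: 30.0
```

```bash
python3 - <<'E'
from h import *
np.set_printoptions(suppress=True,precision=1)
print(state()["t"],state()["eef_pos"],state()["ft_force"])
a=read_camera("side");b=read_camera("scene");
x=cv2.resize(a["img"][140:260,170:370],None,fx=4,fy=4,interpolation=cv2.INTER_CUBIC)
cv2.imwrite("pics/s1.png",x[:480])
E
```

```text
7.75 [397.1 275.7  89.2] [-0.5  0.9 -2.9]
```

View pics/s1.png

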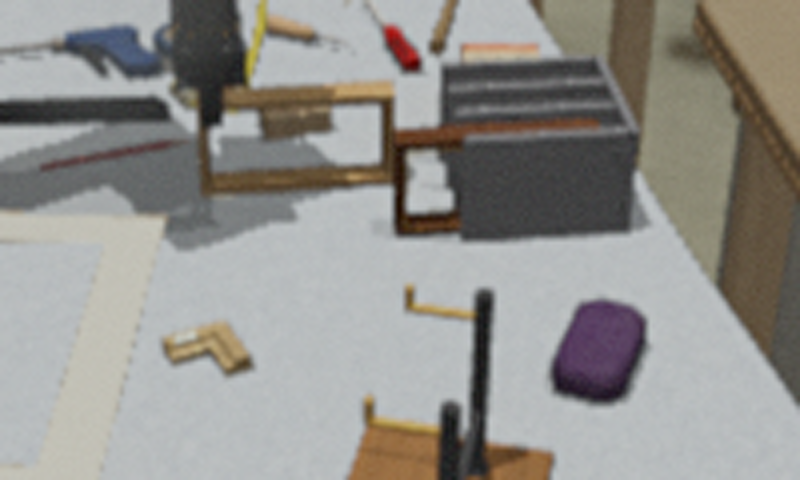

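The frame is out of the rack and upright ((205,85)–(392,190) in the crop). I'm setting it down and releasing it.

Emit:
jog_arm(motion=[[[0, 0, 1], 0], [[0, 0, 1], 0]])

```text
t: 8.05
eef_pos: [397.4, 275.8, 88.9]
tcp_rot: [-3.141, -0.001, -0.001]
ft_force: [-4.5, 0.4, 12.4]
opening: 0.317
grip_force: 30.0
```

Emit:
jog_arm(motion=[[[0, 0, 0], 0], [[0, 0, 0], 0], [[0, 0, 0], 0], [[0, 0, 0], 0], [[0, 0, 0], 0]], grip=0)

```text
t: 8.55
eef_pos: [396.7, 275.5, 88.0]
tcp_rot: [3.141, 0.0, -0.001]
ft_force: [0.2, 0.8, -0.1]
opening: 0.681
grip_force: 0.0
```

Emit:
jog_arm(motion=[[[0, 0, 0], 0], [[0, 0, 0], 0], [[0, 0, 0], 0]])

```text
t: 8.85
eef_pos: [396.7, 275.6, 88.1]
tcp_rot: [3.141, 0.0, -0.001]
ft_force: [0.2, -0.2, 0.2]
opening: 0.929
grip_force: 0.0
```

Emit:
jog_arm(motion=[[[0, 0, -30], 0], [[0, 0, -70], 0], [[0, 0, -110], 0], [[0, 0, -130], 0], [[0, 0, -130], 0]])

```text
t: 9.35
eef_pos: [397.5, 276.1, 220.7]
tcp_rot: [-3.139, -0.005, -0.001]
ft_force: [-0.3, -0.7, -0.5]
opening: 1.0
grip_force: 0.0
```

```bash
cat > m.py <<'E'
from h import *
np.set_printoptions(suppress=True,precision=1)
p=read_camera("wrist")
r=cut_out("light_frame",p)[0];m=r["region"].astype(np.uint8);print(r["p"],r["box"])
cv2.imwrite("pics/w3.png",cv2.resize(p["img"],(800,600)))
for v in range(int(r["box"][1])+2,int(r["box"][3]),12):
    u=np.nonzero(m[v])[0]
    if len(u):print(v,u.min(),u.max(),onz(p,u.min(),v,110),onz(p,u.max()+1,v,110))
go(485,275,182,0)
E
python3 m.py
```

```text
0.98 [232.0, 2.8, 267.7, 205.7]
4 234 266 [573.3 290.5 110. ] [573.2 260.8 110. ]
16 235 266 [563.7 289.8 110. ] [563.7 260.6 110. ]
28 236 266 [554. 289. 110.] [554.  260.5 110. ]
40 236 266 [544.1 289.2 110. ] [544.  260.3 110. ]
52 235 266 [533.9 290.3 110. ] [533.9 260.2 110. ]
64 235 266 [523.6 290.4 110. ] [523.6 260.  110. ]
76 236 265 [513.  289.6 110. ] [513.  260.8 110. ]
88 236 264 [502.2 289.8 110. ] [502.2 261.7 110. ]
100 237 264 [491.2 289.  110. ] [491.2 261.5 110. ]
112 236 264 [479.9 290.1 110. ] [479.9 261.4 110. ]
124 236 264 [468.4 290.3 110. ] [468.4 261.2 110. ]
136 236 264 [456.6 290.5 110. ] [456.6 261.1 110. ]
148 237 265 [444.6 289.6 110. ] [444.6 259.9 110. ]
160 238 265 [432.3 288.8 110. ] [432.2 259.7 110. ]
172 237 263 [419.6 290.  110. ] [419.6 261.7 110. ]
184 237 263 [406.7 290.2 110. ] [406.7 261.5 110. ]
196 238 264 [393.5 289.3 110. ] [393.5 260.3 110. ]
t 9.45 pos [396.4 275.5 217.8] rot [ 3.1 -0.  -0. ]  shift [88.6  0.4 35.8] turn -0.001
```

View pics/w3.png

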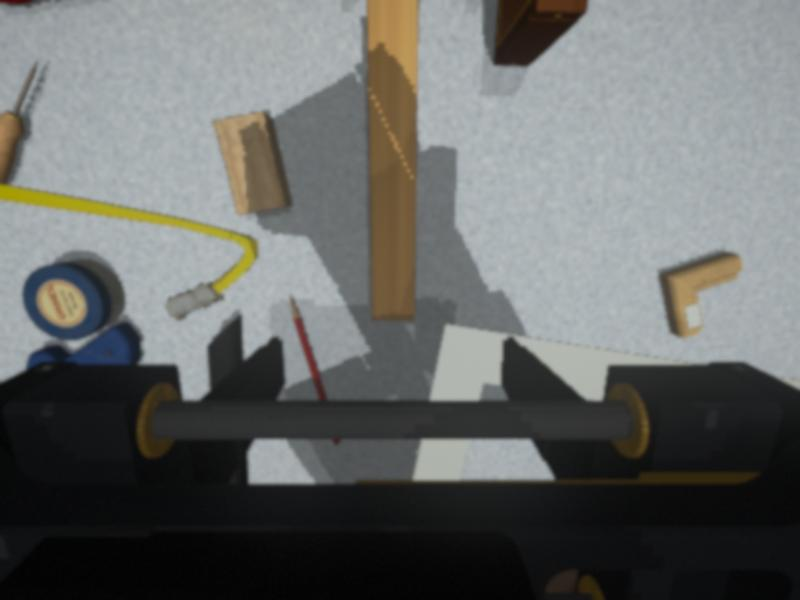

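The light frame stands alone and upright, with its near end at (238–265, 204). That puts its centre at about (484, 275), and the block is clear on the left. I'm moving to the middle of the top board.

Emit:
jog_arm(motion=[[[45, 0, 10], 0], [[87.5, 0, 30], 0], [[87.5, 0, 70], 0], [[87.5, 0, 100], 0], [[87.5, 0, 110], 0]])

```text
t: 9.95
eef_pos: [482.4, 274.5, 103.8]
tcp_rot: [3.139, 0.007, -0.002]
ft_force: [0.3, -0.3, 0.5]
opening: 1.001
grip_force: 0.0
```

Emit:
jog_arm(motion=[[[0, 0, 0], 0], [[0, 0, 0], 0], [[0, 0, 0], 0], [[0, 0, 0], 0], [[0, 0, 0], 0]], grip=1)

```text
t: 10.45
eef_pos: [484.4, 275.6, 109.0]
tcp_rot: [-3.141, -0.001, -0.001]
ft_force: [0.2, 0.4, 0.3]
opening: 0.636
grip_force: 0.0
```

Emit:
jog_arm(motion=[[[0, 0, 0], 0], [[0, 0, 0], 0], [[0, 0, 0], 0], [[0, 0, 0], 0], [[0, 0, 0], 0]])

```text
t: 10.95
eef_pos: [484.2, 275.5, 108.1]
tcp_rot: [3.142, -0.0, -0.001]
ft_force: [1.2, 0.7, 0.5]
opening: 0.313
grip_force: 30.0
```

Emit:
jog_arm(motion=[[[0, 0, -10], 0], [[0, 0, -50], 0], [[0, 0, -90], 0], [[0, 0, -130], 0], [[0, 0, -130], 0]])

```text
t: 11.45
eef_pos: [485.6, 276.1, 243.5]
tcp_rot: [-3.138, -0.008, -0.001]
ft_force: [0.2, 0.0, -5.2]
opening: 0.312
grip_force: 30.0
```

```bash
python3 m.py; python3 -c "
from h import *
go(440,-120,255,0)"
```

```text
0.83 [223.5, 73.5, 274.1, 308.9]
75 228 273 [606.1 299.3 110. ] [606.  251.5 110. ]
87 225 276 [594.4 302.7 110. ] [594.4 248.2 110. ]
99 226 275 [582.5 302.  110. ] [582.4 248.9 110. ]
111 226 275 [570.3 302.3 110. ] [570.3 248.6 110. ]
123 227 275 [557.8 301.5 110. ] [557.8 248.4 110. ]
135 226 275 [545.1 302.9 110. ] [545.1 248.1 110. ]
147 226 274 [532.1 303.2 110. ] [532.1 248.9 110. ]
159 226 274 [518.8 303.5 110. ] [518.7 248.6 110. ]
171 227 273 [505.1 302.7 110. ] [505.1 249.4 110. ]
183 227 274 [491.2 303.1 110. ] [491.2 248.  110. ]
195 227 273 [476.9 303.4 110. ] [476.9 248.8 110. ]
207 228 273 [462.3 302.6 110. ] [462.3 248.5 110. ]
219 228 273 [447.4 302.9 110. ] [447.4 248.2 110. ]
231 229 272 [432.1 302.  110. ] [432.1 249.1 110. ]
243 229 272 [416.4 302.4 110. ] [416.4 248.8 110. ]
255 230 270 [400.3 301.5 110. ] [400.3 250.9 110. ]
291 230 271 [349.5 302.5 110. ] [349.6 248.7 110. ]
303 230 270 [331.7 302.9 110. ] [331.8 249.7 110. ]
t 11.55 pos [483.8 275.4 238.5] rot [-3.1 -0.  -0. ]  shift [ 1.1  0.4 56.5] turn -0.001
t 11.55 pos [483.8 275.4 238.5] rot [-3.141e+00 -1.000e-03 -1.000e-03]  shift [-43.4 395.4 -16.6] turn -0.001
```

Emit:
jog_arm(motion=[[[-5, 30, -5], 0], [[-10, 75, -10], 0], [[-20, 120, -15], 0], [[-20, 165, -15], 0], [[-20, 210, -15], 0]])

```text
t: 12.05
eef_pos: [462.6, 64.0, 251.8]
tcp_rot: [3.141, 0.003, -0.001]
ft_force: [1.5, -0.5, -4.5]
opening: 0.311
grip_force: 30.0
```

Emit:
jog_arm(motion=[[[-5, 40, 0], -0.14], [[-10, 80, 0], -0.28], [[-20, 120, 0], -0.42], [[-20, 150, 0], -0.56], [[-20, 170, 0], -0.7]])

```text
t: 12.55
eef_pos: [442.5, -106.3, 251.6]
tcp_rot: [-3.139, 0.002, 0.701]
ft_force: [0.7, 0.1, -3.6]
opening: 0.309
grip_force: 30.0
```

```bash
python3 -c "
from h import *
go(438,-222,255,1.23)"
```

```text
t 12.55 pos [ 442.5 -106.3  251.6] rot [-3.139e+00  2.000e-03  7.010e-01]  shift [-78.1  85.5  -3.5] turn -0.529
```

Emit:
jog_arm(motion=[[[-30, 30, -3], -0.13], [[-55, 60, -3], -0.27], [[-78, 85, -3], -0.4], [[-78, 85, -3], -0.53], [[-78, 85, -3], -0.53]])

```text
t: 13.05
eef_pos: [437.5, -220.1, 254.3]
tcp_rot: [-3.138, -0.001, 1.227]
ft_force: [-0.1, 1.0, -4.4]
opening: 0.308
grip_force: 30.0
```

```bash
python3 - <<'E'
from h import *
np.set_printoptions(suppress=True,precision=2)
p=read_camera("wrist");print(repr(np.array(p["extrinsics"])))
cv2.imwrite("pics/w4.png",cv2.resize(p["img"],(800,600)))
np.save("E4.npy",p["extrinsics"])
for o in("hook_left","hook_right","hook_stand"):
    for r in cut_out(o,p):print(o,r["p"],r["box"])
go(438,-222,255,1.23)
E
```

```text
array([[   0.94,    0.32,    0.09,  463.31],
       [  -0.34,    0.91,    0.24, -152.4 ],
       [  -0.  ,   -0.26,    0.97,  420.26],
       [   0.  ,    0.  ,    0.  ,    1.  ]])
hook_left 0.95 [330.2, 123.6, 392.3, 135.1]
hook_stand 0.68 [275.9, 93.5, 420.1, 236.0]
t 13.25 pos [ 438.3 -219.   255.6] rot [-3.14 -0.    1.23]  shift [-3.   0.8  0.6] turn -0.005
```

View pics/w4.png

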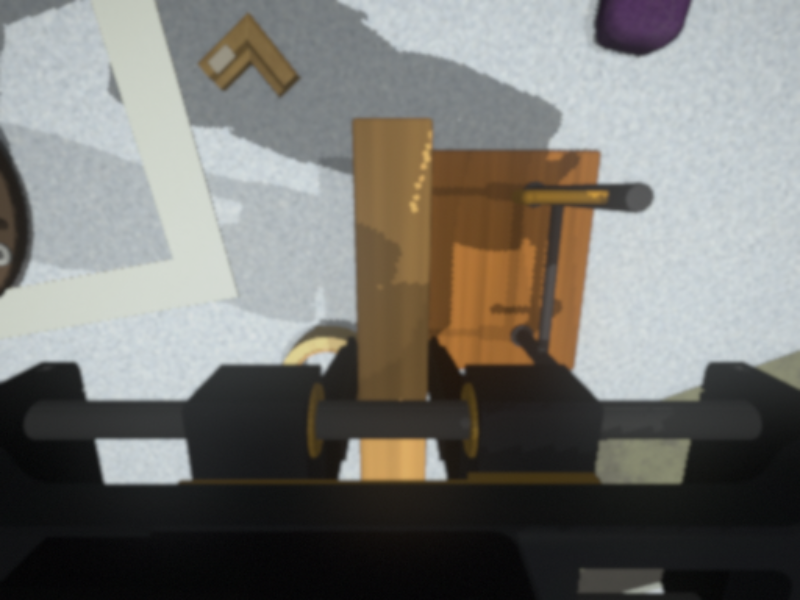

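The picture shows the left hook at (337–388, 126) with its post top at (410, 126). The hook and foot-plate edges are parallel to the image rows, so the yaw is right. Next I'm triangulating with the side view.

```bash
python3 - <<'E'
from h import *
np.set_printoptions(suppress=True,precision=1)
p=read_camera("wrist");b=read_camera("side");g=cv2.cvtColor(p["img"],cv2.COLOR_BGR2HSV).astype(int)
def tri(r1,r2):
    (o1,d1),(o2,d2)=r1,r2;t=np.linalg.lstsq(np.c_[d1,-d2],o2-o1,rcond=None)[0];a,c=o1+t[0]*d1,o2+t[1]*d2;return (a+c)/2,np.linalg.norm(a-c)
P=lambda x,y:(x/1.5625,y/1.5625); B=lambda x,y:(180+x/3.6-.4,145+y/3.6-.4)
E4=np.load("E4.npy");p4=dict(p,extrinsics=E4);print(p["extrinsics"][:3,3]-E4[:3,3])
print("tip",tri(ray(p4,*P(527,197)),ray(b,*B(333,241))),"post",tri(ray(p4,*P(641,197)),ray(b,*B(400,245))))
for n,x,y,z in[("tip",527,197,188),("post",641,197,190),("foot1",433,151,14),("foot2",600,151,14),("foot3",575,367,14)]:print(n,onz(p4,*P(x,y),z))
for h in("hook_left","hook_right"):
  for r in cut_out(h,b):print(h,r["p"],r["box"])
# bright-yellow mask of hook in wrist
m=((g[...,0]>15)&(g[...,0]<30)&(g[...,1]>150)&(g[...,2]>110));v,u=np.nonzero(m[100:150,320:400]);print(np.percentile(u+320,[1,99]),np.median(v+100),len(u))
cv2.imwrite("pics/c5.png",cv2.resize(b["img"][195:310,225:330],None,fx=5,fy=5,interpolation=cv2.INTER_CUBIC))
a=read_camera("scene");cv2.imwrite("pics/sc5.png",a["img"])
E
```

```text
[0.5 1.3 1.2]
tip (array([ 531.4, -180.9,  185.7]), np.float64(2.60619943145247)) post (array([ 586. , -200.6,  191.1]), np.float64(1.0110493273194885))
tip [ 529.4 -180.6  188. ]
post [ 586.  -200.8  190. ]
foot1 [ 508.4 -133.1   14. ]
foot2 [ 652.3 -184.6   14. ]
foot3 [ 581.6 -386.5   14. ]
hook_left 0.66 [263.3, 240.7, 278.9, 250.0]
hook_right 0.52 [261.6, 239.8, 276.0, 250.3]
hook_right 0.36 [247.5, 211.7, 312.3, 303.8]
[334.2 382. ] 127.0 318
```

View pics/c5.png

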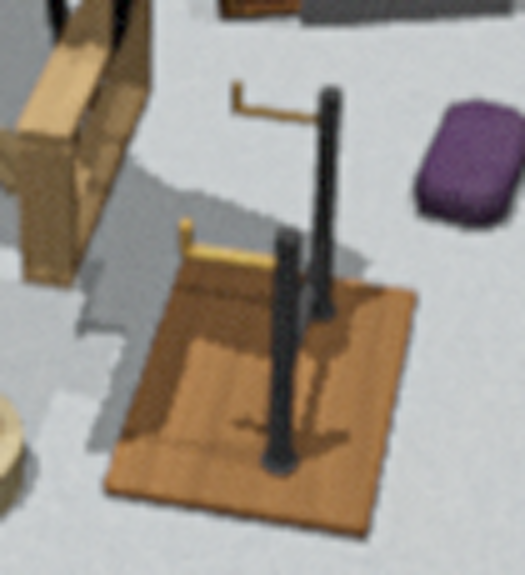

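Emit:
jog_arm(motion=[[[0, 0, 15], 0], [[0, 0, 35], 0], [[0, 0, 49], 0], [[0, 0, 49], 0], [[0, 0, 49], 0]])

```text
t: 14.0
eef_pos: [438.6, -219.7, 207.5]
tcp_rot: [3.141, 0.0, 1.227]
ft_force: [0.4, -0.6, -4.2]
opening: 0.313
grip_force: 30.0
```

```bash
python3 -c "
from h import *
go(533.3,-255.6,206,1.228)"
```

```text
t 14.00 pos [ 438.6 -219.7  207.5] rot [3.141 0.    1.227]  shift [ -1.8 101.2   1.5] turn -0.001
```

Emit:
jog_arm(motion=[[[0, 10, 1], 0], [[-1, 25, 1], 0], [[-2, 40, 1], 0], [[-2, 55, 1], 0], [[-2, 65, 1], 0]])

```text
t: 14.5
eef_pos: [500.6, -244.1, 206.7]
tcp_rot: [3.14, 0.0, 1.227]
ft_force: [-0.4, -0.5, -4.5]
opening: 0.311
grip_force: 30.0
```

Emit:
jog_arm(motion=[[[0, 12, 0], 0], [[0, 24, 0], 0], [[0, 34, 0], 0], [[0, 36, 0], 0], [[0, 36, 0], 0]])

```text
t: 15.0
eef_pos: [532.9, -255.6, 205.9]
tcp_rot: [-3.141, -0.0, 1.227]
ft_force: [-0.0, -0.0, -4.1]
opening: 0.314
grip_force: 30.0
```

```bash
python3 - <<'E'
from h import *
go(533.3,-255.6,180,1.228);print(state()["ft_force"])
b=read_camera("side");w=read_camera("wrist")
x=cv2.resize(b["img"][165:305,210:350],None,fx=3.5,fy=3.5,interpolation=cv2.INTER_CUBIC)[:490,:400]
y=cv2.resize(w["img"][60:270,170:430],None,fx=1.5,fy=1.5,interpolation=cv2.INTER_CUBIC)
c=np.zeros((490,800,3),np.uint8);c[:,:400]=x;c[:315,410:800]=y;cv2.imwrite("pics/d6.png",c)
E
```

```text
t 15.00 pos [ 532.9 -255.6  205.9] rot [-3.141 -0.     1.227]  shift [ 0.2  0.4 25.9] turn -0.001
[-0.02922221 -0.01645973 -4.09685789]
```

View pics/d6.png

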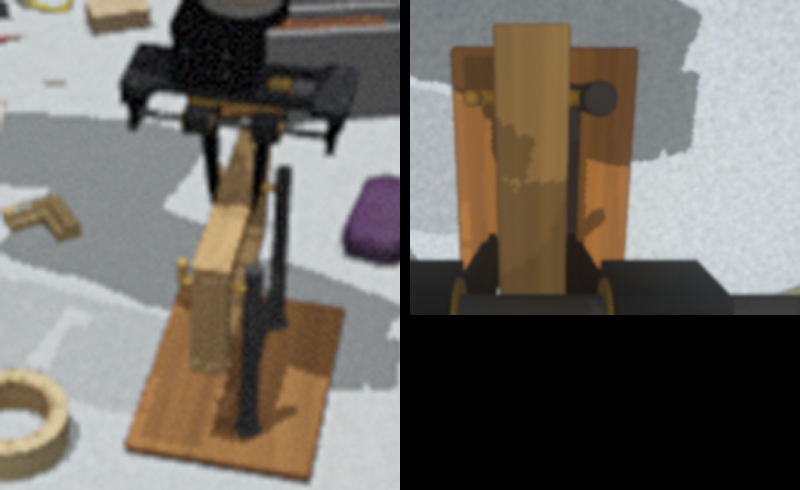

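The top board sits between the tip (472, 98) and the post (597, 98) of the left hook, and likewise over the right hook in the side view. I'm lowering it.

Emit:
jog_arm(motion=[[[0, 0, 8], 0], [[0, 0, 15], 0], [[0, 0, 20], 0], [[0, 0, 22], 0], [[0, 0, 22], 0]])

```text
t: 15.6
eef_pos: [532.7, -255.6, 183.7]
tcp_rot: [-3.141, -0.0, 1.227]
ft_force: [-0.0, 0.5, -3.1]
opening: 0.309
grip_force: 30.0
```

Emit:
jog_arm(motion=[[[0, 0, 1], 0], [[0, 0, 2], 0], [[0, 0, 2], 0]])

```text
t: 15.9
eef_pos: [532.8, -255.7, 182.2]
tcp_rot: [3.141, 0.0, 1.227]
ft_force: [0.7, -0.1, -5.0]
opening: 0.314
grip_force: 30.0
```

Emit:
jog_arm(motion=[[[0, 0, 1], 0], [[0, 0, 1], 0], [[0, 0, 1], 0]])

```text
t: 16.2
eef_pos: [532.8, -255.6, 181.2]
tcp_rot: [3.142, 0.0, 1.227]
ft_force: [-0.4, 0.4, -3.8]
opening: 0.311
grip_force: 30.0
```

Emit:
jog_arm(motion=[[[0, 0, 1], 0], [[0, 0, 1], 0], [[0, 0, 1], 0]])

```text
t: 16.5
eef_pos: [532.9, -255.7, 180.3]
tcp_rot: [3.141, 0.0, 1.227]
ft_force: [0.6, 0.0, -3.0]
opening: 0.309
grip_force: 30.0
```

Emit:
jog_arm(motion=[[[0, 0, 1], 0], [[0, 0, 1], 0], [[0, 0, 1], 0]])

```text
t: 16.8
eef_pos: [532.9, -255.7, 180.0]
tcp_rot: [3.141, 0.0, 1.227]
ft_force: [-3.3, 0.5, 5.9]
opening: 0.311
grip_force: 30.0
```

Emit:
jog_arm(motion=[[[0, 0, 0.5], 0], [[0, 0, 0.5], 0], [[0, 0, 0.5], 0]])

```text
t: 17.1
eef_pos: [532.9, -255.7, 180.0]
tcp_rot: [3.14, 0.0, 1.227]
ft_force: [-3.7, 2.2, 9.8]
opening: 0.311
grip_force: 30.0
```

It's bearing on the hooks, with the upward force at the predicted height. I'm letting go and retreating upward.

Emit:
jog_arm(motion=[[[0, 0, 0], 0], [[0, 0, 0], 0], [[0, 0, 0], 0], [[0, 0, 0], 0], [[0, 0, 0], 0]], grip=0)

```text
t: 17.6
eef_pos: [532.9, -255.7, 178.6]
tcp_rot: [3.142, 0.0, 1.227]
ft_force: [0.9, 0.0, 0.2]
opening: 0.678
grip_force: 0.0
```

Emit:
jog_arm(motion=[[[0, 0, 0], 0], [[0, 0, 0], 0], [[0, 0, 0], 0], [[0, 0, 0], 0]])

```text
t: 18.0
eef_pos: [532.8, -255.7, 178.6]
tcp_rot: [3.142, 0.0, 1.227]
ft_force: [-0.0, 0.7, -0.6]
opening: 0.985
grip_force: 0.0
```

Emit:
jog_arm(motion=[[[0, 0, -20], 0], [[0, 0, -50], 0], [[0, 0, -90], 0], [[0, 0, -120], 0], [[0, 0, -120], 0]])

```text
t: 18.5
eef_pos: [533.8, -256.2, 302.9]
tcp_rot: [3.135, 0.002, 1.227]
ft_force: [-0.4, -0.2, -0.7]
opening: 0.999
grip_force: 0.0
```

```bash
python3 - <<'E'
from h import *
b=read_camera("side");w=read_camera("wrist")
x=cv2.resize(b["img"][165:305,210:350],None,fx=3.5,fy=3.5,interpolation=cv2.INTER_CUBIC)[:490,:400]
y=cv2.resize(w["img"][60:270,170:430],None,fx=1.5,fy=1.5,interpolation=cv2.INTER_CUBIC)
c=np.zeros((490,800,3),np.uint8);c[:,:400]=x;c[:315,410:800]=y;cv2.imwrite("pics/d7.png",c)
E
```

```text
(no output)
```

View pics/d7.png

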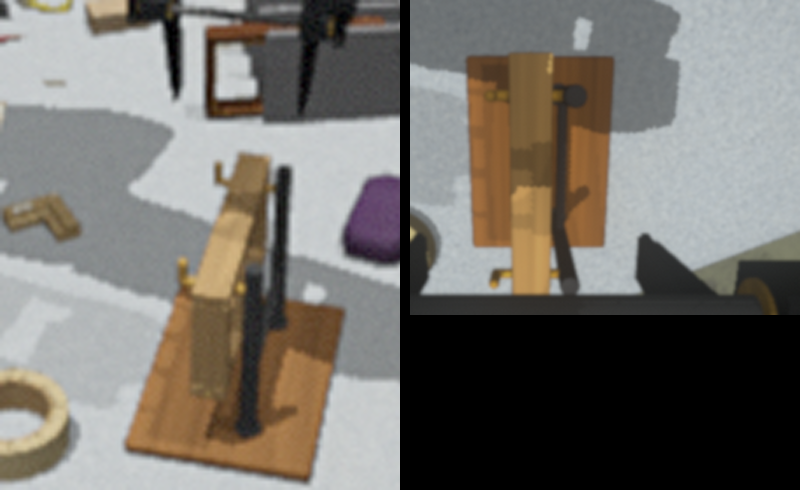

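The frame hangs level over both hooks, between tips and posts ((200,280) and (250,165) in the side crop), and the gripper is clear. I'm letting it settle for a second before handing in.

Emit:
jog_arm(motion=[[[0, 0, 0], 0], [[0, 0, 0], 0], [[0, 0, 0], 0], [[0, 0, 0], 0], [[0, 0, 0], 0]])

```text
t: 19.1
eef_pos: [532.8, -255.6, 298.4]
tcp_rot: [-3.141, -0.0, 1.227]
ft_force: [0.2, -0.2, 0.5]
opening: 0.999
grip_force: 0.0
```

Emit:
jog_arm(motion=[[[0, 0, 0], 0], [[0, 0, 0], 0], [[0, 0, 0], 0], [[0, 0, 0], 0], [[0, 0, 0], 0]])

```text
t: 19.6
eef_pos: [532.8, -255.6, 298.6]
tcp_rot: [3.142, 0.0, 1.227]
ft_force: [-0.4, -0.4, 0.1]
opening: 0.997
grip_force: 0.0
```

```bash
python3 -c "
from cell import *
print(job_done())"
```

```text
the job is handed in; nothing more can be done
None
```

The light frame was drawn out, stood on the bench, let go, and then hung over both hooks and released; the job was handed in at about 20 s, and no verdict came back.

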